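# Pull a valve cartridge out of a deep bore with a spring-claw puller

## Robot

A 7-joint arm with a two-finger parallel gripper is mounted at the origin on a cart in front of the work surface, level with it; the furniture and walls round the work are solid. World frame = base frame: x ahead of the robot, y to its left, z up, the work surface at z = 0. Lengths are in m, angles in rad, forces in N, time in s.
With the tool pointing down it reaches from about 0.4 to 0.85 m from the base axis. Payload 10.4 kg.
Tool frame: the origin (TCP) lies on the front face of the gripper's body, between the roots of the fingers; the fingertips stand 70 mm ahead of it and the grasp point (between the pads) lies 51 mm ahead of it; z points along the fingers, y is the line along which they close (so a half turn about z gives the same grasp; the last joint's range is limited). The gripper opens to 87 mm and grips with 3 to 60 N. Pads are 19 mm wide; open, the fingers measure 117 mm over their backs; the gripper's body (75 mm by 190 mm) begins 51 mm behind the grasp point.
Start: joints at [-1.25, 0.332, -0.065, 1.46, 0.022, 1.35, -0.088], TCP at [0.211, 0.588, 0.292] pointing down, gripper open.
Joint ranges: [-2.6, 2.6], [-0.5, 2.12], [-1.47, 1.34], [0.16, 2.42], [-1.27, 4.41], [0.06, 2.06], [-2.6, 2.6]. Speed limits (rad/s): [2.22, 2.22, 2.79, 2.79, 3.14, 3.14, 3.14].

## Interface

Orientations are given as a rotation vector (axis times angle).
In Python, from bench import ctrl gives the robot as it stands. The module is installed in compiled form; this text tells all that it offers. Calls block until the motion is done:
- ctrl.move_to(position, orientation): joint-space move of the TCP to a pose.
- ctrl.move_straight(position, attitude=None, rate=0.15, max_force=None): straight line of the TCP; attitude=None keeps the orientation; rate is the mean speed in m/s. With max_force (N) it stops when the force on the tool has changed by that much, and returns True; else False.
- ctrl.movej(angles): joint-space move.
- ctrl.gripper_to(opening, grip_force=None): opening from 0.0 (shut) to 1.0 (fully open); grip_force is the grip in N (None keeps the last); returns when the fingers have stopped.
- ctrl.hold(seconds).
- ctrl.solve_ik(position, orientation): joint angles nearest the present ones, or None.
- ctrl.snapshot(name): name is "side" or "top" or "wrist"; returns the picture (480x640x3 uint8, blue, green, red); there is no depth.
- ctrl.camera_info(name): a dict with "vfov" (degrees; the focal length in pixels is half the picture's height over the tangent of half this angle, whatever the lens; pixels are square), "cx", "cy" (the principal point, pixels), "rvec" (rotation vector, rad) and "tvec" (3), from world to camera coordinates, as OpenCV has them; the wrist camera has in their place "hand_eye" (4x4, takes a point from camera to tool coordinates, whose origin is the TCP and whose axes are the flange's). Camera axes: x right, y down, z forward; pixel columns grow to the right and rows downward; lengths in m; the calibration is good to about 2 mm. A picture is of the moment at which its call begins: read the wrist's pose just before it. camera_info takes no time and is no camera call.
A pose or a line that the arm cannot do raises ctrl.MotionError and nothing moves.
- ctrl.sign_off(): hands the job in; it is judged then, once.
Readings, each from a call of its own:
- ctrl.current_time(): time.
- ctrl.current_joint_pos(): joint angles.
- ctrl.current_joint_vel(): joint speeds.
- ctrl.current_effort(): joint torques, N m.
- ctrl.current_tool_pos(): TCP position.
- ctrl.current_ee_rot(): TCP orientation.
- ctrl.current_wrist_force(): force on the tool from outside, world axes, zero at the start.
- ctrl.current_ft_torque(): the same for the moment, N m.
- ctrl.current_gripper_width(): opening from 0.0 (shut) to 1.0 (fully open).
- ctrl.current_grip_force(): force on a finger pad.
Only numpy, scipy, OpenCV 4.12 (cv2) and the standard library are available. Lean on these libraries where they do the work, as an engineer would, in place of code of your own. Each camera call takes 0.05 s, during which the arm holds its last target. There are 200 camera calls.

## Task

Take the spring-claw puller from its stand, press it onto the knob of the valve cartridge at the bottom of the housing's deep bore until its claws click under it, pressing no harder than it needs (stay under about 20 N), and draw the cartridge out. Then slide the cartridge's neck fully into the slot of the low rack, pull the puller straight up off the knob so that the cartridge stays standing there, and put the puller back upright in its stand. Never touch the cartridge with the fingers, never force the puller against the housing or the rack, and leave the other things on the table where they are.

Things in the scene. Friction and masses are not known exactly. Their poses are not given: they have to be found in the camera images.
- puller: Hand tool, 0.32 kg, hangs upright in the stand. Origin: underside of its steel flange (56 mm across, 5 thick); z up. Above: square wooden handle 24 x 24 mm, faces along own x and y, z +6 to +66 mm. Below: collar 38 mm across, 10 long; 12 mm stem; four sprung claws (32 mm across outside) reaching down to -103 mm.
- puller_grip (a point): Middle of the puller's handle, 40 mm above the puller's origin: the height to grip.
- puller_tip (a point): On the puller's axis, 100 mm below its origin, midway between the four claw-tip balls (6 mm; 13 mm free between them). The claws spread elastically and snap over the knob at a push of 8 to 9 N, and off it at a pull of about 6 to 8 N. After the snap the push drops, until the stem's sprung nose (3 N per mm, 3.4 mm) meets the knob.
- cartridge: Steel valve cartridge, 0.1 to 0.16 kg, 50 mm high, round; origin at the centre of its underside, z up. Body 38 mm across, 20 high; neck 10 across up to 36; knob 18 across at 41 to 42, tapering to 6 at 50. Held by the claws, the claw-tip centres are about 37 mm above its underside (the tips' lowest points 34 mm).
- knob_top (a point): Top of the cartridge's knob, 50 mm above its underside. At the start the cartridge stands on a sprung seat over a hidden set screw: under the push it sinks anything from 1 to 22 mm (from 2 N, 0.2 N per mm) before it stops hard, so how deep the puller must go is found by force: a push of 10 N has clicked the claws under the knob.
- housing: Fixed aluminium valve housing: upright barrel 64 mm across on a 90 mm square flange, 135 mm high, two side ports. Its plain bore is 44 mm across, open at the top; the sprung seat that carries the cartridge is 34 mm above the table at rest. Origin at the centre of the underside.
- bore_mouth (a point): Centre of the bore's open mouth, 135 mm above the table; z up along the bore. The cartridge may stand 2 to 3 mm off this axis.
- rack: Fixed low grey parking rack, origin at table height below rack_place. Base plate 8 mm thick, x -55 to +45 mm, 76 wide; web at +x; above it a plate 5 mm thick, underside at 36, top at 41 mm. The plate's slot, 16 mm wide along x, is open at -x (the prongs' round ends reach x = -41 mm, and are 60 mm wide overall); its closed end is at x = +8 mm.
- rack_place (a point): Top of the rack's base plate, 8 mm above the table, where the cartridge's underside shall stand; x points into the slot. The neck goes in from -x with the underside 0 to 8 mm above this point (aim at 4) and meets the slot's end at cartridge x = +3 mm. The body cannot come up through the slot.
- stand: Fixed puller stand: a dark plate 84 mm square, top at 115 mm, with a 43 mm hole, on four posts above a base plate. The puller hangs in the hole with its flange on the plate and its collar in the hole.
- stand_hole (a point): Centre of the stand's hole at the plate's top, 115 mm above the table; the puller's origin is here when it hangs home.
- spanner: Small spanner lying on the table, 22 x 147 x 7 mm, a bystander.
- loose_bolt: Hex bolt lying on the table, 15 x 56 x 13 mm, a bystander.
- tape: Tape measure, 37 x 118 x 64 mm, near the robot at the left, a bystander.
- offcut: Wooden offcut, 45 x 90 x 22 mm, near the robot at the right, a bystander.
There are look-alikes about, which are no part of the job. Leave any orange or red look-alike of the puller alone.

How it is judged:
On the way, in this order (a step that is already met when the one before it is completed fails the run):
1. the cartridge is drawn up clear of the bore, hanging from the puller (height (world z) of cartridge above 0.136 m and distance between puller_tip and knob_top below 0.02 m), for 0.1 s.
2. the cartridge stands in the rack's slot and the puller is off it (x of cartridge in the frame of rack_place between -0.012 and 0.008 m and y of cartridge in the frame of rack_place between -0.007 and 0.007 m and z of cartridge in the frame of rack_place between -0.003 and 0.003 m and angle between cartridge's own z axis and vertical below 0.1 rad and contact force between puller and cartridge below 0.1 N and distance between puller_tip and knob_top above 0.03 m), for 0.2 s.
At the end, for the whole second after the job is handed in: The cartridge stands upright on the rack's base plate (3 mm in height, 0.1 rad), neck in the slot (12 mm short to 8 mm past rack_place, 7 mm across), off the puller; the puller hangs upright in its stand (6 mm sideways, 4 mm in height, 0.1 rad); both at rest (all of step 2 and horizontal distance between puller and stand_hole below 0.006 m and z of puller in the frame of stand_hole between -0.003 and 0.004 m and angle between puller's own z axis and vertical below 0.1 rad and linear speed of each of puller, cartridge below 0.02 m/s); the robot touches nothing.
It fails at once if the puller presses or pulls on the cartridge with more than 25 N (contact force between puller and cartridge above 25 N).
It fails at once if the puller is forced against the housing or the rack with more than 15 N (contact force between puller and housing above 15 N or contact force between puller and rack above 15 N).
It fails at once if the cartridge is forced against the rack with more than 25 N (contact force between cartridge and rack above 25 N).
It fails at once if the fingers touch the cartridge (contact force between the fingers and cartridge above 1 N).
It fails at once if a bystander (spanner, bolt, tape measure, offcut) is moved by more than 20 mm (distance of any of spanner, loose_bolt, tape, offcut from where it was at the start of the episode above 0.02 m).
It also fails if it takes over 72 s, if anything falls off the work surface, if the arm or the gripper's body presses on something with over 40 N, if the wrist force passes 120 N, or if a joint passes its speed limit or range.

## Working session

There is one attempt and no reset: what is moved stays moved. The work goes in short steps, each a Python script; the robot and the scene stay as the last script left them, time stands still between calls to the robot, and variables do not carry over. Pictures are saved under pics/ and viewed, at most 11 in all, crops included, and the job is handed in when it is done.

```bash
mkdir -p pics; ls
python3 - <<'E'
from bench import ctrl
import cv2,numpy as np
for n in("side","top","wrist"):
    im=ctrl.snapshot(n); cv2.imwrite(f"pics/{n}0.png",im)
    print(n,ctrl.camera_info(n))
print(ctrl.current_tool_pos(),ctrl.current_ee_rot(),ctrl.current_time(),ctrl.current_wrist_force())
E
```

```text
pics
side {'vfov': 55.15956998246621, 'cx': 319.3657713469865, 'cy': 246.6618878620268, 'rvec': array([ 0.09084785,  2.81578322, -1.3444304 ]), 'tvec': array([0.48974849, 0.09542463, 0.93523402])}
top {'vfov': 50.00262969386881, 'cx': 326.56360162950836, 'cy': 238.36676503637753, 'rvec': array([ 2.19544462, -2.16533666,  0.05874052]), 'tvec': array([-0.04301977,  0.50014057,  1.01792604])}
wrist {'vfov': 64.5215929737697, 'cx': 318.96716275896665, 'cy': 241.98784994500957, 'hand_eye': array([[ 8.61091536e-04, -9.64502652e-01, -2.64071758e-01,
         7.15262475e-02],
       [ 9.99999618e-01,  8.70482154e-04,  8.14508187e-05,
         2.67729189e-04],
       [ 1.51310222e-04, -2.64071727e-01,  9.64503033e-01,
        -9.25401691e-02],
       [ 0.00000000e+00,  0.00000000e+00,  0.00000000e+00,
         1.00000000e+00]])}
[0.21058367 0.58825607 0.29166591] [-5.37247472e-01 -3.09517717e+00  1.56020618e-03] 0.15 [0.50813713 0.16642721 0.39087301]
```

View pics/side0.png

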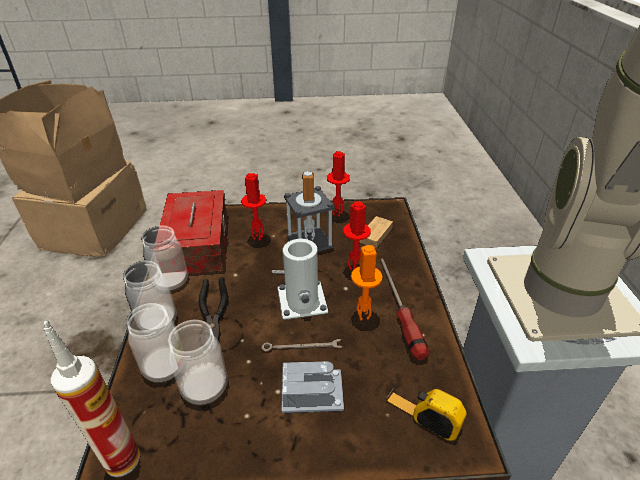

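View pics/top0.png

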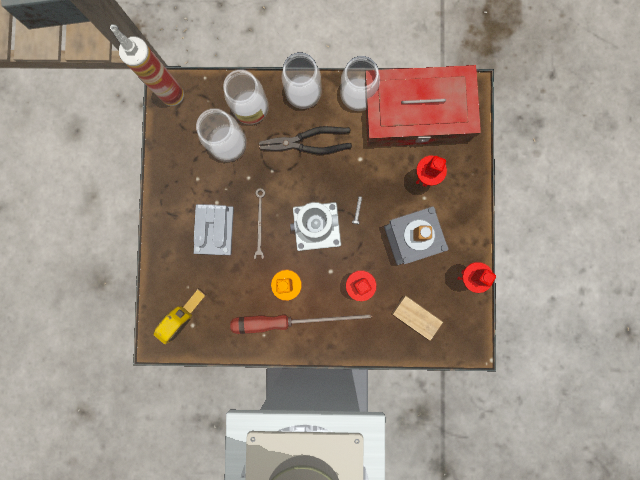

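The stand with the wooden-handled puller is at top (420,233) / side (308,190). The housing is at top (317,224) / side (302,275), and the rack at top (212,230) / side (312,386).
Puller candidates in the top view are the wooden one at (425,233), red ones at (432,170), (361,286) and (480,277), and an orange one at (286,285). Only the wooden-handled one with a steel flange, hanging in the dark stand, fits. I'll confirm it in an enlarged mosaic.

```bash
cat > h.py <<'E'
import cv2,numpy as np
from scipy.spatial.transform import Rotation as R
def K(i):
    f=240/np.tan(np.radians(i["vfov"])/2); return f
def ray(i,px,T=None):
    """origin, direction in world; T=4x4 tool pose for the wrist camera"""
    f=K(i); d=np.array([(px[0]-i["cx"])/f,(px[1]-i["cy"])/f,1.])
    if "hand_eye" in i:
        M=T@i["hand_eye"]; return M[:3,3],M[:3,:3]@d
    r=R.from_rotvec(i["rvec"]).as_matrix(); return -r.T@i["tvec"],r.T@d
def atz(i,px,z,T=None):
    o,d=ray(i,px,T); return o+d*(z-o[2])/d[2]
def proj(i,p,T=None):
    f=K(i)
    if "hand_eye" in i:
        M=np.linalg.inv(T@i["hand_eye"]); c=M[:3,:3]@p+M[:3,3]
    else: c=R.from_rotvec(i["rvec"]).as_matrix()@p+i["tvec"]
    return np.array([f*c[0]/c[2]+i["cx"],f*c[1]/c[2]+i["cy"]])
def tri(*rays):
    A=0;b=0
    for o,d in rays:
        d=d/np.linalg.norm(d);P=np.eye(3)-np.outer(d,d);A=A+P;b=b+P@o
    x=np.linalg.solve(A,b)
    return x,[np.linalg.norm((np.eye(3)-np.outer(d,d)/(d@d))@(x-o)) for o,d in rays]
def pose(p,rv):
    T=np.eye(4);T[:3,:3]=R.from_rotvec(rv).as_matrix();T[:3,3]=p;return T
E
python3 - <<'E'
import cv2,numpy as np
s=cv2.imread("pics/side0.png");t=cv2.imread("pics/top0.png")
def c(im,x,y,w,h,W,H):return cv2.resize(im[y:y+h,x:x+w],(W,H),interpolation=cv2.INTER_CUBIC)
# 4x scale: tiles 266x300 -> 66x75 px
a=np.hstack([c(t,386,198,66,75,264,300),c(t,284,188,66,75,264,300),c(t,182,195,66,75,264,300)])
b=np.hstack([c(s,275,165,66,75,264,300),c(s,268,235,66,75,264,300),c(s,280,345,66,75,264,300)])
cv2.imwrite("pics/mos.png",np.vstack([a,b]))
from bench import ctrl
from h import *
for n in("top","side"):
    i=ctrl.camera_info(n); o,_=ray(i,(0,0)); print(n,o, "tcp at",proj(i,ctrl.current_tool_pos()))
i=ctrl.camera_info("top"); j=ctrl.camera_info("side")
for nm,a,b,z in(("puller top",(425,232),(308,174),.181),("bore",(316,222),(301,248),.135),("rack",(212,230),(312,386),.04)):
    print(nm,tri(ray(i,a),ray(j,b)),atz(i,a,z))
E
```

```text
top [ 0.43097264 -0.05072961  1.04873915] tcp at [-107.43969832  418.62995268]
side [0.52494124 0.6362534  0.66576303] tcp at [822.84253718 643.30860856]
puller top (array([ 0.50159529, -0.20422578,  0.18126175]), [np.float64(0.0009529382277311459), np.float64(0.0009529382277310396)]) [ 0.50256954 -0.20436895  0.181     ]
bore (array([ 0.5220726 , -0.01851315,  0.13407976]), [np.float64(0.00027847123753720364), np.float64(0.0002784712375370819)]) [ 0.52170231 -0.01852381  0.135     ]
rack (array([0.51455817, 0.19538893, 0.01652113]), [np.float64(2.750454867922885e-05), np.float64(2.750454867901328e-05)]) [0.51263012 0.18979317 0.04      ]
```

View pics/mos.png

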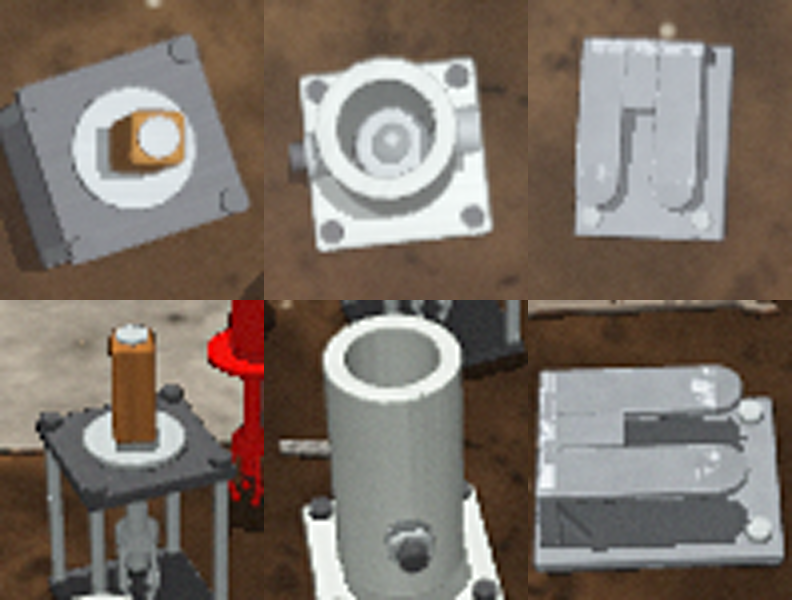

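The mosaic confirms it: a wooden handle on a steel flange, seated in the dark stand. Tiles 2 and 3 show the cartridge knob inside the bore and the rack slot opening toward the robot (−x). I'll refine with wrist views of each, from two places.

Run:
```python
from bench import ctrl
from h import *
rv=np.array([0,np.pi,0]); out={}; tiles=[]
i=ctrl.camera_info("wrist")
for nm,c,z in(("rack",(.475,.193,.041),.26),("bore",(.522,-.0185,.135),.34),("stand",(.502,-.204,.15),.38)):
    for k,dx in enumerate((0.03,-0.04)):
        p=np.array([c[0]+dx,c[1]+.01,z]); (ctrl.move_to if k==0 else lambda a,b:ctrl.move_straight(a))(p,rv); ctrl.hold(.2)
        T=pose(ctrl.current_tool_pos(),ctrl.current_ee_rot()); im=ctrl.snapshot("wrist")
        cv2.imwrite(f"pics/w_{nm}{k}.png",im); out[f"{nm}{k}"]=T
        u,v=np.clip(proj(i,np.array(c),T).astype(int),[66,75],[573,405]); w,h=(133,150)
        print(nm,k,u,v,"crop org",u-66,v-75,ctrl.current_time(),np.round(ctrl.current_joint_pos(),2))
        tiles.append(cv2.resize(im[v-75:v+75,u-66:u+67],(266,300),interpolation=cv2.INTER_CUBIC))
np.savez("poses.npz",**out)
cv2.imwrite("pics/wm.png",np.vstack([np.hstack(tiles[0::2]),np.hstack(tiles[1::2])]))
```

```text
rack 0 305 190 crop org 239 115 2.1667 [-0.68  0.17  0.24  1.73 -0.04  1.24  1.14]
rack 1 307 270 crop org 241 195 3.0333 [-0.72  0.03  0.2   1.89 -0.01  1.23  1.05]
bore 0 304 193 crop org 238 118 4.2833 [-0.47  0.15  0.45  1.61 -0.07  1.4   1.56]
bore 1 306 276 crop org 240 201 5.15 [-0.51 -0.03  0.42  1.77  0.01  1.4   1.49]
stand 0 304 188 crop org 238 113 6.2 [-0.3   0.18  0.66  1.51 -0.11  1.49  1.94]
stand 1 307 266 crop org 241 191 7.0667 [-0.33 -0.    0.65  1.67  0.    1.48  1.88]
```

View pics/wm.png

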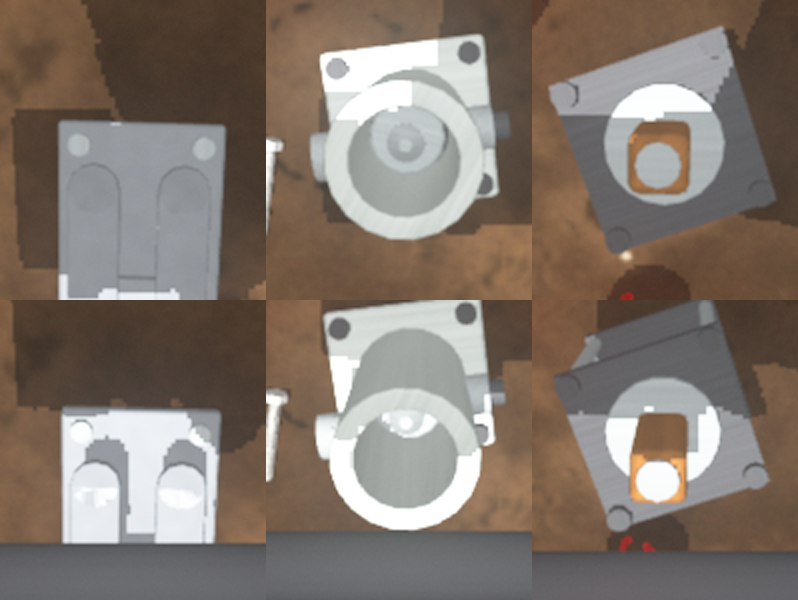

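The tiles show, by column: rack slot opening up (−x) with its closed end near px (307.7,253.5); bore mouth centre near (307,199) / (310,280) with the knob inside; flange centre near (304,185) / (306.5,258). Next I'll compute positions and enlarge the handle, knob and slot.

Run:
```python
from bench import ctrl
from h import *
i=ctrl.camera_info("wrist");P=np.load("poses.npz")
org={"rack0":(239,115),"rack1":(241,195),"bore0":(238,118),"bore1":(240,201),"stand0":(238,113),"stand1":(241,191)}
px=lambda k,t:(org[k][0]+t[0]/2-.25,org[k][1]+t[1]/2-.25)
def two(nm,n,a,b,z):
    r=[ray(i,px(n+str(k),t),P[n+str(k)]) for k,t in enumerate((a,b))]
    x,e=tri(*r); print(nm,x.round(4),"err",np.round(e,4),[atz(i,px(n+str(k),t),z,P[n+str(k)])[:2].round(4) for k,t in enumerate((a,b))])
two("bore","bore",(138.7,161),(139.3,159.5),.135)
two("knob","bore",(139,145),(139,122),.084)
two("flange","stand",(132,145),(131,134),.12)
two("handletop","stand",(125,165),(126,181),.181)
for t in((120,200),(119,275),(157,200),(156,275)): print("slot",atz(i,px("rack0",t),.041,P["rack0"])[:2].round(4))
for t in((59,122),(225,126)): print("base",atz(i,px("rack0",t),.008,P["rack0"])[:2].round(4))
two("tipL","rack",(94,165),(97,162),.041);two("tipR","rack",(184,168),(184,163),.041);two("slotend","rack",(137.5,277),(141,234),.041)
def c(n,x,y,w,h,s):
    im=cv2.imread(f"pics/w_{n}.png");return cv2.resize(im[y:y+h,x:x+w],None,fx=s,fy=s,interpolation=cv2.INTER_CUBIC)
m=np.vstack([np.hstack([c("stand1",275,240,80,60,5),c("bore0",270,150,80,60,5)]),np.hstack([c("rack0",260,185,100,75,4),c("rack1",260,260,100,75,4)])])
cv2.imwrite("pics/m2.png",m);print(m.shape)
```

```text
bore [ 0.5259 -0.0164  0.1344] err [0.0001 0.0001] [array([ 0.5258, -0.0163]), array([ 0.5257, -0.0164])]
knob [ 0.5264 -0.0178  0.083 ] err [0.0001 0.0001] [array([ 0.5263, -0.0177]), array([ 0.5261, -0.0178])]
flange [ 0.5026 -0.2061  0.1224] err [0.0001 0.0001] [array([ 0.5029, -0.2063]), array([ 0.5033, -0.2061])]
handletop [ 0.5027 -0.2063  0.1845] err [0.0003 0.0003] [array([ 0.5033, -0.2067]), array([ 0.5041, -0.2062])]
slot [0.4951 0.187 ]
slot [0.5277 0.1862]
slot [0.4951 0.2024]
slot [0.5277 0.202 ]
base [0.4661 0.1583]
base [0.4678 0.2328]
tipL [0.4808 0.1765 0.0387] err [0.0003 0.0003] [array([0.4805, 0.1765]), array([0.4799, 0.177 ])]
tipR [0.4825 0.2144 0.0355] err [0.0007 0.0007] [array([0.4816, 0.2135]), array([0.4804, 0.2149])]
slotend [ 0.5534  0.1929 -0.0404] err [0.0013 0.0013] [array([0.5286, 0.1941]), array([0.5141, 0.196 ])]
(600, 800, 3)
```

View pics/m2.png

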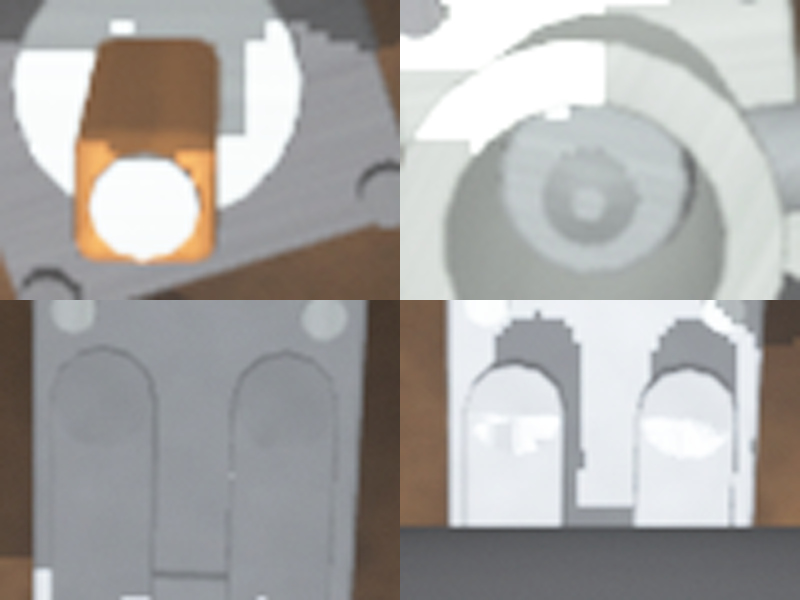

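The mosaic shows the handle face edges within about 2° of the world axes, the knob top at tile (588,203), and the slot centre at tile x=192. The estimates agree with each other and with the given heights to within about 3 mm:

| Point | x (m) | y (m) | Note |
|---|---|---|---|
| Puller | .503 | -.2063 | hanging in the stand |
| Knob | .5263 | -.0178 | |
| Rack_place | .521 | .1943 | yaw about -1.2° |

Now I'll grasp the puller, then measure the held flange with the same camera.

Run:
```python
from bench import ctrl
from h import *
rv=np.array([0,np.pi,0])
ctrl.gripper_to(1.0)
ctrl.move_straight([.503,-.2063,.30],rv,rate=.2)
print(ctrl.move_straight([.503,-.2063,.206],rate=.1,max_force=8))
ctrl.gripper_to(0.0,60); ctrl.hold(.2)
print("w",ctrl.current_gripper_width()*87,ctrl.current_grip_force(),ctrl.current_wrist_force())
f0=ctrl.current_wrist_force()
print(ctrl.move_straight([.503,-.2063,.345],rate=.1,max_force=12)); ctrl.hold(.4)
T=pose(ctrl.current_tool_pos(),ctrl.current_ee_rot()); im=ctrl.snapshot("wrist"); np.save("Theld.npy",T)
cv2.imwrite("pics/held.png",im); cv2.imwrite("pics/heldc.png",cv2.resize(im[120:320,200:440],None,fx=3,fy=3,interpolation=cv2.INTER_CUBIC))
print("F",ctrl.current_wrist_force()-f0,T[:3,3],ctrl.current_time())
```

```text
False
w 23.70951439583988 59.92422421462834 [ 0.52195406 -0.8125216  -0.21317598]
False
F [-0.37740763  1.33134043 -2.98722262] [ 0.50299131 -0.20630656  0.34493169] 12.2167
```

View pics/heldc.png

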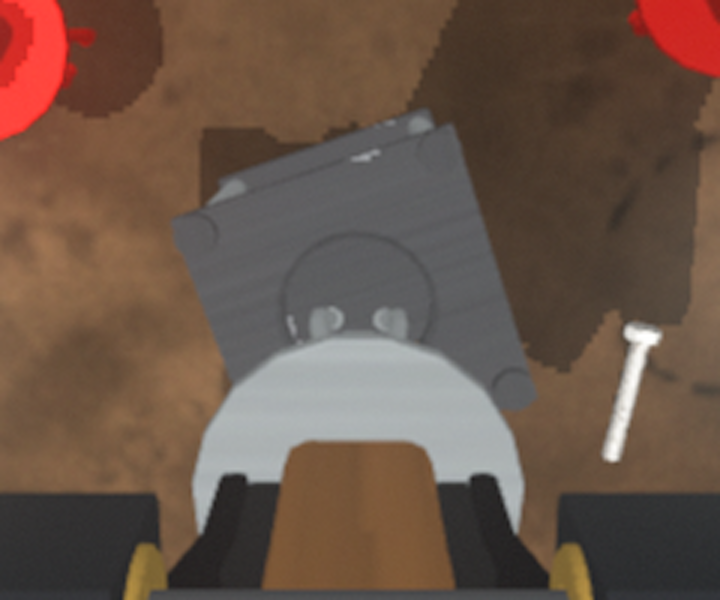

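The held picture shows the puller gripped upright, with flange centre column ≈319.4 and front edge at row ≈231.7. In this camera's terms that puts its axis at about TCP +1.0 mm in x and +0.4 mm in y. Next: over the knob, and press by force.

Run:
```python
from bench import ctrl
from h import *
x,y=.5253,-.0182
ctrl.move_straight([.503,-.2063,.365],rate=.15)
ctrl.move_straight([x,y,.365],rate=.2)
print("enter",ctrl.move_straight([x,y,.290],rate=.1,max_force=6),ctrl.current_wrist_force()); ctrl.hold(.3)
f0=ctrl.current_wrist_force()
print("press",ctrl.move_straight([x,y,.234],rate=.015,max_force=10))
print(ctrl.current_tool_pos(),ctrl.current_wrist_force()-f0,ctrl.current_time())
```

```text
enter False [-0.23697071  0.52197982 -3.48597762]
press True
[ 0.52574418 -0.01806743  0.2550604 ] [-2.24394889 -0.40656291  9.74590269] 17.0333
```

Run:
```python
from bench import ctrl
from h import *
x,y=.5253,-.0182
W=lambda:ctrl.current_wrist_force().round(2)
print(ctrl.move_straight([x,y,.30],rate=.04,max_force=14.5),W())
print(ctrl.move_straight([x,y,.40],rate=.08,max_force=5)); ctrl.hold(.4)
print(ctrl.current_tool_pos(),W(),ctrl.current_time())
s=ctrl.snapshot("side");w=ctrl.snapshot("wrist")
cv2.imwrite("pics/s1.png",s)
i=ctrl.camera_info("side");u,v=proj(i,np.array([x,y,.19])).astype(int);print(u,v)
a=cv2.resize(s[v-50:v+50,u-65:u+65],(390,300),interpolation=cv2.INTER_CUBIC)
b=cv2.resize(w[150:320,220:420],(353,300),interpolation=cv2.INTER_CUBIC)
cv2.imwrite("pics/c1.png",np.hstack([a,b]))
```

```text
False [-0.74 -0.83 -4.13]
False
[ 0.52530423 -0.01820137  0.39993453] [-0.29 -0.52 -5.25] 20.125
298 223
```

View pics/c1.png

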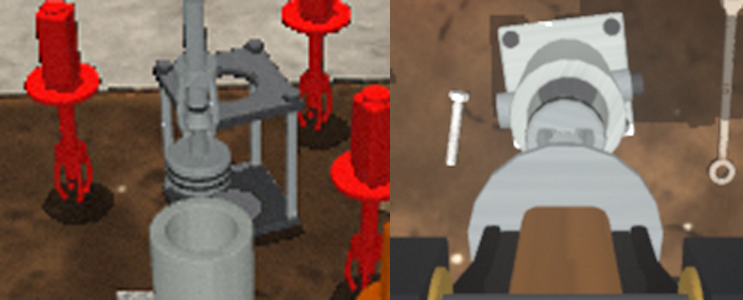

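The picture shows the cartridge hanging from the claws above the bore: body at tile (197,165), seen past the flange in the wrist tile at x 527–608. Next I'll go in front of the rack and measure the cartridge's lateral offset there.

Run:
```python
from bench import ctrl
from h import *
ctrl.move_straight([.446,.1952,.36],rate=.25)
print(ctrl.move_straight([.446,.1952,.240],rate=.12,max_force=5)); ctrl.hold(.6)
T=pose(ctrl.current_tool_pos(),ctrl.current_ee_rot()); np.save("Tpre.npy",T)
print(T[:3,3],ctrl.current_wrist_force().round(2),ctrl.current_time())
s=ctrl.snapshot("side");w=ctrl.snapshot("wrist");t=ctrl.snapshot("top")
cv2.imwrite("pics/s2.png",s);cv2.imwrite("pics/w2.png",w);cv2.imwrite("pics/t2.png",t)
i=ctrl.camera_info("side");u,v=proj(i,np.array([.48,.195,.04])).astype(int);print("side",u-50,v-60)
a=cv2.resize(s[v-60:v+40,u-50:u+50],(400,400),interpolation=cv2.INTER_CUBIC)
b=cv2.resize(w[170:270,270:370],(400,400),interpolation=cv2.INTER_CUBIC)
cv2.imwrite("pics/c2.png",np.hstack([a,b]))
```

```text
False
[0.44600025 0.1951836  0.24001918] [-0.29  0.05 -4.5 ] 23.05
side 283 315
```

View pics/c2.png

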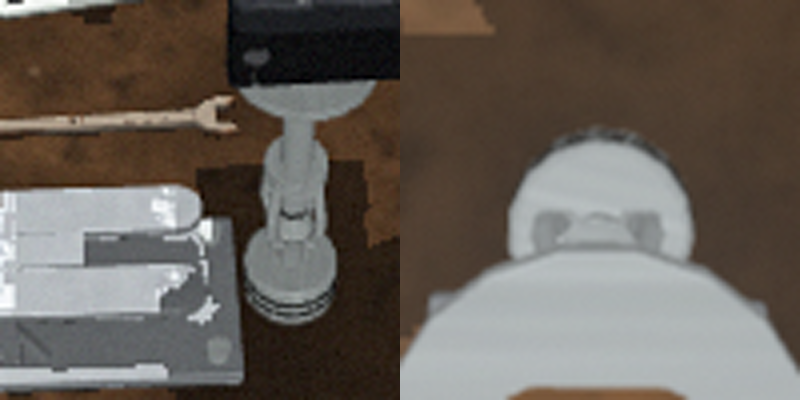

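The cartridge hangs upright in front of the slot (side tile (290,270)), in the wrist view at columns ≈397–443 px, i.e. about TCP +1.1 mm in y and +1 mm in x. Heights clear the plate. Inserting.

Run:
```python
from bench import ctrl
from h import *
W=lambda:ctrl.current_wrist_force().round(2)
ctrl.move_straight([.446,.1948,.240],rate=.05)
print("ins",ctrl.move_straight([.5205,.1932,.240],rate=.04,max_force=5),ctrl.current_tool_pos(),W()); ctrl.hold(.3)
print(W(),ctrl.current_time())
s=ctrl.snapshot("side");cv2.imwrite("pics/s3.png",s)
cv2.imwrite("pics/c3.png",cv2.resize(s[310:430,260:380],(600,600),interpolation=cv2.INTER_CUBIC))
```

```text
ins False [0.5203952  0.19323654 0.24004894] [-0.06 -0.82 -4.51]
[ 0.17  0.78 -4.17] 25.7667
```

View pics/c3.png

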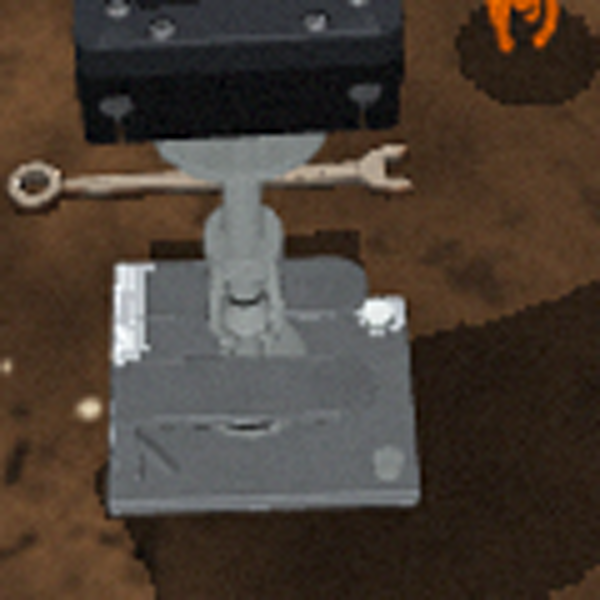

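The cartridge neck sits in the slot (tile (245,330)) with no contact force. Next: set it down, pull off straight up, and check.

Run:
```python
from bench import ctrl
from h import *
W=lambda:ctrl.current_wrist_force().round(2)
print("down",ctrl.move_straight([.5205,.1932,.234],rate=.015,max_force=3),ctrl.current_tool_pos(),W())
print("pull",ctrl.move_straight([.5205,.1932,.275],rate=.03,max_force=16),W())
ctrl.move_straight([.5205,.1932,.36],rate=.12); ctrl.hold(.4); print(W(),ctrl.current_time())
s=ctrl.snapshot("side");cv2.imwrite("pics/s4.png",s); w=ctrl.snapshot("wrist");cv2.imwrite("pics/w4.png",w)
cv2.imwrite("pics/c4.png",np.hstack([cv2.resize(s[330:430,260:360],(400,400),interpolation=cv2.INTER_CUBIC),cv2.resize(w[150:290,250:390],(400,400),interpolation=cv2.INTER_CUBIC)]))
```

```text
down True [0.52029237 0.19353585 0.23437696] [0.67 1.17 1.95]
pull False [-0.64  0.83 -3.73]
[-0.15  0.63 -3.34] 28.9833
```

View pics/c4.png

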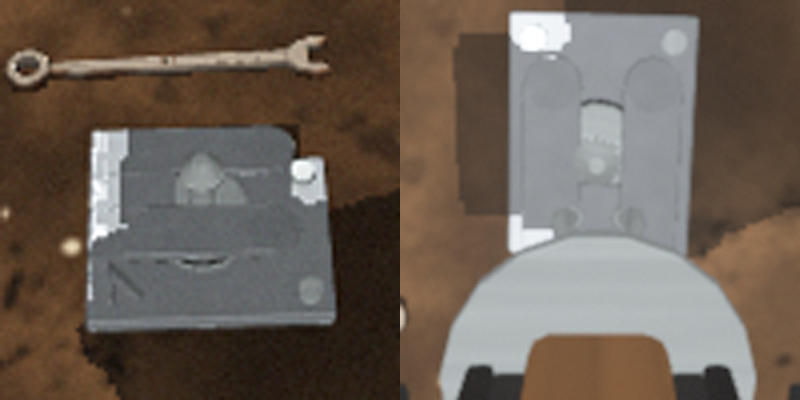

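The cartridge stands upright in the slot, knob at side tile (203,170) and wrist tile (598,165), and the puller is off it. Now the puller goes back to its stand.

Run:
```python
from bench import ctrl
from h import *
W=lambda:ctrl.current_wrist_force().round(2)
T=pose(ctrl.current_tool_pos(),ctrl.current_ee_rot());print("knob",atz(ctrl.camera_info("wrist"),(319.3,207.8),.058,T).round(4))
x,y=.503,-.2063
ctrl.move_straight([.5205,.1932,.375],rate=.1)
ctrl.move_straight([x,y,.375],rate=.25); ctrl.hold(.3)
a=ctrl.move_straight([x,y,.235],rate=.09,max_force=5);print(a,ctrl.current_tool_pos(),W())
if not a:
    ctrl.hold(.2);a=ctrl.move_straight([x,y,.2045],rate=.03,max_force=4);p=ctrl.current_tool_pos();print(a,p,W())
    if p[2]<.209:
        ctrl.gripper_to(1.0); ctrl.hold(.3)
        ctrl.move_straight([x,y,.33],rate=.15)
        ctrl.move_straight([x-.04,y+.01,.38],rate=.15)
        ctrl.hold(.3);print(W(),ctrl.current_time())
s=ctrl.snapshot("side");w=ctrl.snapshot("wrist");cv2.imwrite("pics/w5.png",w);cv2.imwrite("pics/s5.png",s)
cv2.imwrite("pics/c5.png",np.hstack([cv2.resize(s[140:420,220:400],(386,600),interpolation=cv2.INTER_CUBIC),cv2.resize(w[190:320,240:373],(400,391),interpolation=cv2.INTER_CUBIC)[:,:].copy() if 0 else cv2.resize(w[120:320,240:373],(400,600))]))
```

```text
knob [0.5191 0.1934 0.058 ]
False [ 0.50325868 -0.20635342  0.23547814] [ 0.27  0.04 -3.71]
True [ 0.50281556 -0.206238    0.20597745] [-1.58  0.82  5.46]
[0.47 0.6  0.82] 37.6417
```

View pics/c5.png

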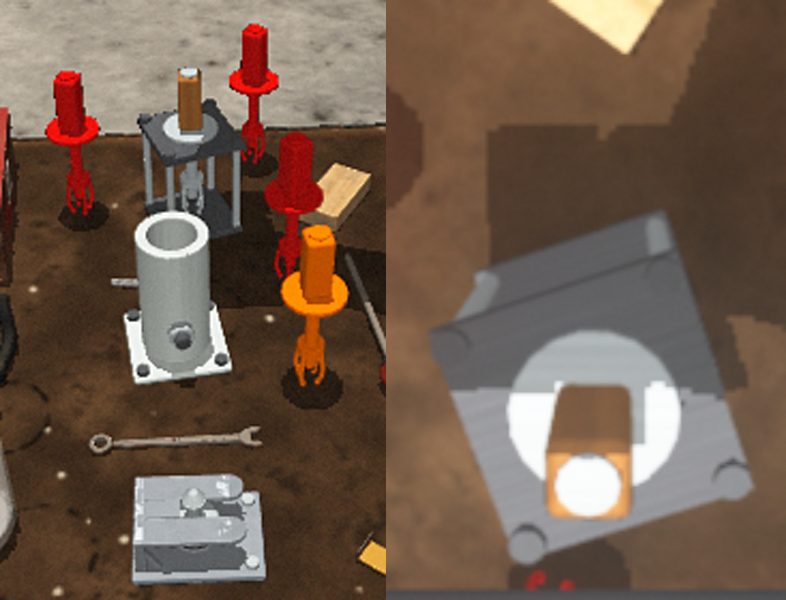

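The puller hangs upright in its stand (side tile (190,110)), flange centred on the plate as at the start. The cartridge stands in the slot (tile (193,505)); measured (.5191,.1934) against rack_place (.521,.1943). The bystanders are in place, so I'm handing it in.

```bash
python3 -c "
from bench import ctrl
print(ctrl.sign_off())"
```

```text
the job is handed in; nothing more can be done
None
```

The job is handed in at about 38 s of the 72 s allowed: the cartridge stands in the rack's slot and the puller hangs back in its stand, both confirmed in the last pictures; no verdict came back.

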